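# Unlock the carton rack's bookend and close up the row

### The job

First pull the red lock slide on the white rack fully back so that the blue bookend is free. Then stand the loose medicine carton with the orange band upright in the rack, square in line with the row between the last carton and the bookend, and finally slide the bookend up gently until the cartons stand snug together; leave the blue-banded carton and the amber tablet jar on the desk where they are.

Things in the scene. Friction and masses are not known exactly. Their poses are not given: they have to be found in the camera images.
- rack: white rack fixed to the desk: tray 8 mm thick, 300 mm long along its y axis, x from -60 to +50 mm; origin under the centre, z up. The row of cartons stands on the tray's centre line (x = 0). A fixed end plate (70 wide, 8 thick, top 88 mm above the desk) closes the row at the +y end, inner face at y = +138 mm. At y = -45 mm a 60 mm wide apron juts out to x = -155 mm and carries the lock slide.
- lock (a joint): lock slide: a steel bolt (10 x 9 mm) with a red knob on the apron. 0 = locked; it grows as the knob is pulled along the rack's -x, to 0.030 m fully back. Starts nearly locked. Its bolt stands in front of the bookend's side tongue and blocks it until pulled back by more than 0.016 m. Friction about 1.5 N, no spring, stays where left.
- lock_knob (a point): grip point on the red knob, 12 mm under its top; knob 24 mm (rack x) x 14 mm (rack y), from 13 to 55 mm above the desk; 100 mm to -x of the row's centre line when locked; pinch it from above across rack y.
- bookend (a joint): blue bookend that slides along the tray. 0 = wide open; it grows as the bookend moves along the rack's +y towards the cartons (limit 0.09 m). With four cartons pressed together between it and the end plate it reads 0.060. Friction about 2 N, no spring, stays where left.
- bookend_grip (a point): grip point on the black grip fin that stands behind the bookend's plate, 15 mm under the fin's top; fin 14 mm thick (rack x) x 30 mm long (rack y), from 18 to 85 mm above the desk, 22 mm clear of the plate's 8 mm thick back; pinch it from above across rack x.
- bookend_face (a point): middle of the face of the bookend's plate that meets the cartons (plate 60 mm wide along rack x, 9 to 85 mm above the desk; face looks to the rack's +y). At joint 0 it is at rack y = -58 mm. A 60 mm wide foot 9 mm high and a side tongue at rack x = -30 to -56 mm (20 mm above the desk) lie behind it.
- carton_mid (a point): medicine carton, white with an orange band, 54 x 34 x 90 mm (its own x, y, z), about 90 g, standing loose on the open desk; this point is its centre, 45 mm above its underside. The only carton with an orange band. Its 54 mm side (x) is to lie across the row, its 34 mm side (y) along the row.
- row_a_mid (a point): medicine carton, white with a green band, 54 x 34 x 90 mm (its own x, y, z), about 90 g, in the rack next to the end plate, standing on the tray; centre. Its y lies along the rack's y.
- row_b_mid (a point): medicine carton, white with a red band, 54 x 34 x 90 mm (its own x, y, z), about 90 g, second in the row; centre.
- row_c_mid (a point): medicine carton, white with a green band, 54 x 34 x 90 mm (its own x, y, z), about 90 g, third and last in the row, nearest the bookend; centre.
- row_a: the first row carton again: origin at the centre of its underside.
- spare_mid (a point): medicine carton, white with a blue band, 54 x 34 x 90 mm (its own x, y, z), about 90 g, on the desk, to be left alone; centre.
- pills: amber tablet jar, 44 mm across, 75 mm tall, to be left alone; origin under its centre.
Not all that is in view belongs to the job. Leave any pink look-alike of the part that bears carton_mid alone.

How it is judged:
By the outcome, as a careful person would: the job done as asked, in the order asked, and still so for the second after the job is handed in, with the robot touching nothing.
It also fails if it takes over 58 s, if anything falls off the work surface, if the arm or the gripper's body presses on something with over 40 N, if the wrist force passes 120 N, or if a joint passes its speed limit or range.

### The arm

A 7-joint arm with a two-finger parallel gripper is mounted at the origin on the work surface. World frame = base frame: x ahead of the robot, y to its left, z up, the work surface at z = 0. Lengths are in mm, angles in rad, forces in N, time in s.
With the tool pointing down it reaches from about 350 to 900 mm from the base axis. Payload 19.9 kg.
Tool frame: the origin (TCP) lies midway between the tips of the shut fingers; the grasp point (between the pads) lies 19 mm behind it (arm.grip_depth is the distance from the TCP to the grasp point, in mm); z points along the fingers, y is the line along which they close (so a half turn about z gives the same grasp; the last joint's range is limited). The gripper opens to 85 mm and grips with 20 to 120 N. Pads are 22 mm wide; open, the fingers measure 114 mm over their backs; the gripper's body (76 mm by 85 mm) begins 54 mm behind the grasp point. The pads swing forward as they close: fully open they stand 13 mm farther back than shut.
Start: joints at [1.278, 0.417, -0.01, 1.614, 0.005, 1.111, -0.053], TCP at [155.108, -605.428, 231.26] pointing down, gripper open.
Joint ranges: [-2.81, 2.81], [-0.39, 2.02], [-1.27, 1.25], [0.06, 2.57], [-1.19, 4.33], [0.19, 2], [-2.82, 2.82]. Speed limits (rad/s): [1.89, 1.89, 2.39, 2.39, 3.01, 3.01, 3.01].

### API

Orientations are given as a unit quaternion [x, y, z, w].
In Python, from workcell import observe, vision, workorder, spotter, arm gives the robot as it stands. The module is installed in compiled form; this text tells all that it offers.
- The arm moves only by the tool servo_tool, never from a script. Its argument "rows" is text: rows parted by semicolons, each of 5 numbers parted by spaces: the gripper's target within -1 to 1 (fully open at 1, half-way at 0, shut at -1), then the shift along the tool's x, y, z in mm, then the turn about the tool's z in degrees. A call has 1 to 10 rows; each row shifts and turns the commanded pose from where the row before left it, along the tool's axes as they then stand; what a row does not reach is not made up. A row lasts 1/8 s, in which the tool goes at most 62.5 mm and 10.7 degrees, less where a joint would pass 70% of its speed; a pose out of reach is approached as far as the arm can. A call with a gripper value outside its range is refused whole. The fingers move at their own pace and stop on an object; "squeeze" is the grip in N (left out, the last holds). Time passes only in rows, so rows that do not move let the fingers close. It gives the time, the measured TCP pose, the force, the opening and the grip force at its end, in the units of the state.
- observe(): the state, without advancing time (a new reading comes with each control period).
- vision.camera(name): name is "scene" or "side" or "wrist"; returns the picture (420x560x3 uint8, red, green, blue); there is no depth.
- vision.camera_model(name): a dict with "mtx" (3x3 intrinsics, pixels), "camera_from_world" (4x4, takes a point from world to camera coordinates); the wrist camera has in their place "hand_eye" (4x4, takes a point from camera to tool coordinates, whose origin is the TCP and whose axes are the flange's). Camera axes: x right, y down, z forward; pixel columns grow to the right and rows downward; lengths in mm; the calibration is good to about 2 mm. The wrist camera is an equidistant fisheye: a pixel r from the principal point sees the ray r / f radians off the axis. A picture is of the moment at which its call begins: read the wrist's pose just before it. camera_model takes no time and is no camera call.
- workorder.hand_in(): hands the job in; it is judged then, once.
Trained networks look in the newest picture that a camera, given by its name, has taken for a name from the list of things; names that differ only in an ending like _2 or _b are one class to them, and where a whole thing is asked for, a point or a joint stands for the part that bears it (a point fixed in the world has none). Each returns a list of dicts, best first, with "p" (0 to 1); they miss things now and then, are a little off and sometimes report something else, mostly with a low value. They report only what shows in the picture. A call takes as long as a camera call. They do not tell look-alikes from the thing itself.
- spotter.find_in(camera, thing): "centre" ([x, y, z] in mm, in the coordinates of the camera as it stood for that picture, good to about 4 mm: the middle of the surface that is visible of it).
The state is a dict: "t": time; "q": joint angles; "joint_vel": joint speeds; "tau": joint torques, N m; "tcp_pos": TCP position; "orientation": TCP orientation; "force": force on the tool from outside, world axes, zero at the start; "moment": the same for the moment, N m; "gripper_width": finger opening in mm; "grasp_force": force on a finger pad.
Only numpy, scipy, OpenCV 4.12 (cv2) and the standard library are available. Lean on these libraries where they do the work, as an engineer would, in place of code of your own. Each camera call takes 0.05 s, during which the arm holds its last target. There are 200 camera calls.

## Working session

There is one attempt and no reset: what is moved stays moved. The work goes in short steps, Python scripts to look and compute and a tool call to move; the robot and the scene stay as the last step left them, time stands still between calls to the robot, and variables do not carry over. Pictures are saved under pics/ and viewed, at most 10 in all, crops included, and the job is handed in when it is done.

Besides the shell and the picture viewer there is one more tool, called after "Call:" in YAML: its name, and indented under it one key for each argument. servo_tool: Moves the arm, as the interface text tells. Its arguments: {"type":"object","properties":{"rows":{"type":"string"},"squeeze":{"type":"number"}},"required":["rows"]}

```bash
mkdir -p pics; cat > h.py <<'E'
import numpy as np, cv2
from workcell import observe, vision, workorder, spotter, arm
from scipy.spatial.transform import Rotation as R
def T(cam):
    m=vision.camera_model(cam)
    if cam=="wrist":
        s=observe(); A=np.eye(4); A[:3,:3]=R.from_quat(s["orientation"]).as_matrix(); A[:3,3]=s["tcp_pos"]
        return A@np.array(m["hand_eye"])
    return np.linalg.inv(np.array(m["camera_from_world"]))
def snap(cam,fn=None):
    M=T(cam); im=vision.camera(cam)
    if fn: cv2.imwrite("pics/"+fn,im[:,:,::-1])
    return M,im
def find(cam,thing,M,n=4):
    out=[]
    for d in spotter.find_in(cam,thing)[:n]:
        c=np.array(d["centre"]); w=(M@np.r_[c,1])[:3]
        out.append((round(d["p"],2),w.round(0).tolist(),proj(cam,c).round(0).tolist()))
    return out
def proj(cam,c):
    K=np.array(vision.camera_model(cam)["mtx"])
    if cam=="wrist":
        r=np.hypot(c[0],c[1]); th=np.arctan2(r,c[2]); return np.array([K[0,2]+K[0,0]*th*c[0]/r,K[1,2]+K[1,1]*th*c[1]/r])
    p=K@c; return p[:2]/p[2]
def ray_z(cam,M,px,z):
    K=np.array(vision.camera_model(cam)["mtx"]); d=np.array([(px[0]-K[0,2])/K[0,0],(px[1]-K[1,2])/K[1,1],1.])
    if cam=="wrist":
        th=np.hypot(d[0],d[1]); d=np.array([d[0]/th*np.sin(th),d[1]/th*np.sin(th),np.cos(th)])
    w=M[:3,:3]@d; o=M[:3,3]; return o+w*(z-o[2])/w[2]
E
python3 - <<'E'
from h import *
print(observe())
for c in ["scene","side"]:
    M,im=snap(c,c+"0.png"); print(c,M[:3,3].round())
    for t in ["rack","lock_knob","bookend_grip","bookend_face","carton_mid","row_c_mid","spare_mid","pills"]: print(t,find(c,t,M))
E
```

```text
{'t': 0.0, 'q': array([ 1.27849577,  0.41796398, -0.01029969,  1.61420063,  0.00469028,
        1.11067289, -0.05296397]), 'joint_vel': array([-6.07503129e-04, -2.41494002e-03,  9.52341213e-04,  1.14380254e-03,
       -4.19770070e-05,  6.01283563e-04,  1.21553241e-04]), 'tau': array([ 3.57866938e-04, -8.64454865e+01,  6.78949356e-01, -4.34902596e+01,
        1.90849998e-02,  7.33199646e-03,  2.16167756e-06]), 'tcp_pos': array([ 155.01457389, -605.10633677,  230.65539096]), 'orientation': array([ 9.92145182e-01,  1.25090230e-01, -1.17828827e-04, -5.99012465e-04]), 'force': array([-0.03902471,  0.23403512,  0.54014784]), 'moment': array([ 0.03065358, -0.02622878,  0.03880934]), 'grasp_force': 0.0, 'gripper_width': 85.35942992125051}
scene [1086.  409.  921.]
rack [(0.93, [593.0, -64.0, 7.0], [235.0, 222.0]), (0.65, [490.0, -70.0, 17.0], [254.0, 196.0])]
lock_knob [(0.62, [495.0, -63.0, 22.0], [255.0, 197.0])]
bookend_grip [(0.56, [583.0, -96.0, 41.0], [227.0, 207.0]), (0.4, [611.0, 86.0, 96.0], [275.0, 232.0])]
bookend_face [(0.89, [586.0, -90.0, 40.0], [228.0, 209.0])]
carton_mid [(0.
[... 405 characters left out ...]
, -362.0, 74.0], [348.0, 363.0])]
bookend_grip [(0.6, [565.0, -115.0, 18.0], [299.0, 271.0])]
bookend_face [(0.75, [567.0, -112.0, 21.0], [299.0, 270.0])]
carton_mid [(0.83, [445.0, 426.0, 77.0], [221.0, 123.0]), (0.68, [450.0, 333.0, 62.0], [227.0, 145.0]), (0.43, [551.0, -92.0, 10.0], [291.0, 266.0])]
row_c_mid [(0.71, [562.0, -111.0, 19.0], [297.0, 270.0]), (0.7, [584.0, 3.0, 74.0], [296.0, 219.0]), (0.61, [581.0, 84.0, 100.0], [288.0, 189.0]), (0.48, [481.0, -69.0, 29.0], [261.0, 259.0])]
spare_mid [(0.86, [427.0, -343.0, 91.0], [258.0, 368.0])]
pills [(0.61, [599.0, -362.0, 74.0], [348.0, 363.0]), (0.42, [551.0, -92.0, 16.0], [291.0, 265.0]), (0.42, [582.0, 88.0, 99.0], [288.0, 188.0])]
```

```bash
python3 -c "
import cv2,numpy as np
a=cv2.imread('pics/scene0.png');b=cv2.imread('pics/side0.png');cv2.imwrite('pics/both.png',cv2.resize(np.hstack([a,b]),(800,300),interpolation=cv2.INTER_AREA))"
```

```text
(no output)
```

View pics/scene0.png

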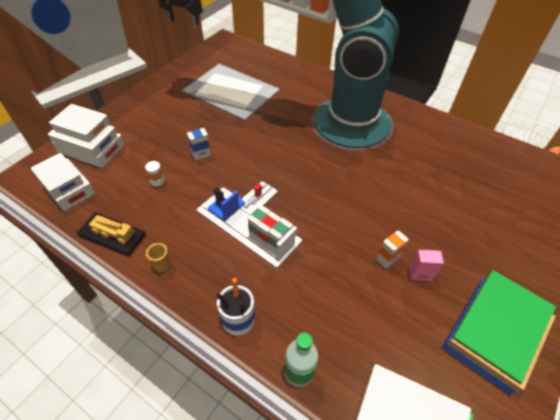

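View pics/side0.png

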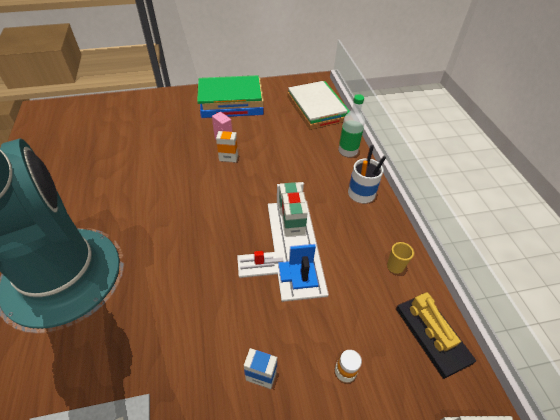

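The orange-banded carton is at scene (394,250) and side (227,147). Things it could be mistaken for:
- the pink look-alike at scene (427,265) and side (222,122)
- the blue-banded spare at scene (200,143)
- the row cartons at about scene (270,230)

I choose the orange-banded one. The rack shows at scene (250,220), with its red knob at (258,189).

I'll move above the rack for a close look.

Call:
servo_tool:
  rows: "1 37 -36 -10 0; 1 37 -36 -10 0; 1 37 -36 -10 0; 1 37 -36 -10 0; 1 37 -36 -10 0; 1 37 -36 -10 0; 1 37 -36 -10 0; 1 37 -36 -10 0; 1 37 -36 -10 0; 1 37 -36 -10 0"

```text
t: 2.15
tcp_pos: [424.8, -163.3, 331.9]
orientation: [0.992, 0.125, 0.0, 0.0]
force: [0.5, -1.2, -0.5]
gripper_width: 85.4
grasp_force: 0.0
```

Call:
servo_tool:
  rows: "1 37 -36 -10 0; 1 37 -36 -10 0; 1 0 0 0 7.2; 1 0 0 0 7.2; 1 0 0 0 0"

```text
t: 2.78
tcp_pos: [478.0, -76.7, 351.3]
orientation: [1.0, 0.0, -0.0, 0.0]
force: [0.4, 0.4, 0.6]
gripper_width: 85.6
grasp_force: 0.0
```

```bash
python3 - <<'E'
from h import *
s=observe();print(s["t"],s["tcp_pos"],R.from_quat(s["orientation"]).as_matrix().round(3).tolist(),s["q"].round(2))
M,im=snap("wrist","w1.png"); print(M.round(2))
for t in ["rack","lock_knob","bookend_grip","bookend_face","row_c_mid","row_b_mid"]: print(t,find("wrist",t,M))
cv2.imwrite("pics/w1b.png",cv2.resize(im[:,:,::-1],(784,588),interpolation=cv2.INTER_CUBIC))
E
```

```text
2.775 [477.98062296 -76.73682158 351.29993557] [[1.0, 0.0, -0.0], [0.0, -1.0, -0.0], [-0.0, 0.0, -1.0]] [ 0.56  0.08 -0.49  1.78  0.04  1.29 -1.51]
[[-0.000e+00 -9.600e-01 -2.900e-01  5.496e+02]
 [-1.000e+00  0.000e+00  0.000e+00 -7.756e+01]
 [-0.000e+00  2.900e-01 -9.600e-01  4.935e+02]
 [ 0.000e+00  0.000e+00  0.000e+00  1.000e+00]]
rack [(0.76, [553.0, -65.0, 7.0], [274.0, 113.0])]
lock_knob [(0.71, [493.0, -71.0, 19.0], [278.0, 154.0])]
bookend_grip [(0.57, [562.0, -114.0, 16.0], [307.0, 107.0])]
bookend_face [(0.75, [566.0, -115.0, 17.0], [308.0, 104.0])]
row_c_mid [(0.7, [584.0, 4.0, 99.0], [214.0, 89.0])]
row_b_mid [(0.91, [590.0, 54.0, 100.0], [175.0, 86.0])]
```

View pics/w1b.png

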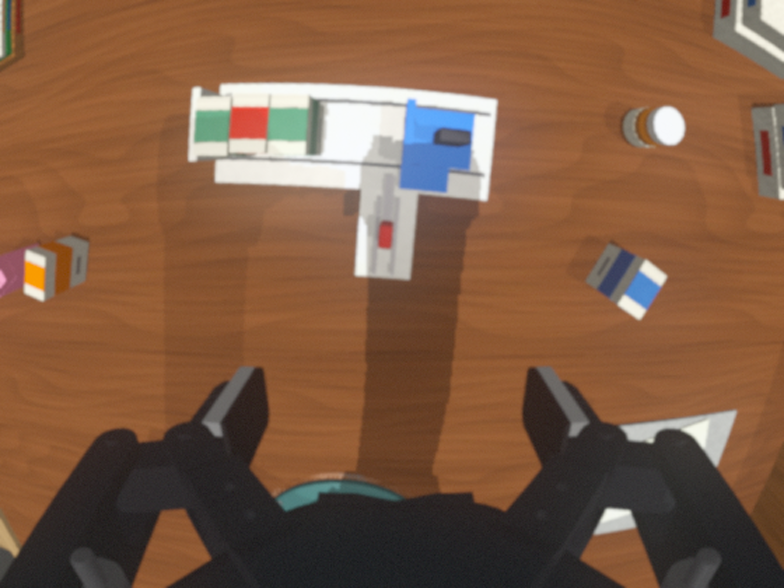

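The wrist view shows the rack corners (784-wide picture) at (215,183), (488,200), (497,99) and (221,84). The apron end is at (355,276)–(410,279), the knob top at (386,235) and the fin top at (453,136). The orange carton is at (45,270), next to the pink one.

```bash
python3 - <<'E'
from h import *
M=T("wrist"); k=1.4
P=np.array([(215,183),(488,200),(497,99),(221,84),(355,276),(410,279)])/k
L=np.array([(-60,150),(-60,-150),(50,-150),(50,150),(-155,-15),(-155,-75)],float)
W=np.array([ray_z("wrist",M,p,8)[:2] for p in P]); print(W.round(0).tolist())
c1,c2=L.mean(0),W.mean(0); H=(L-c1).T@(W-c2); a=np.arctan2(H[0,1]-H[1,0],H[0,0]+H[1,1])
Rr=np.array([[np.cos(a),-np.sin(a)],[np.sin(a),np.cos(a)]]); t=c2-Rr@c1
print("rack",t.round(1),np.degrees(a).round(2),"res",(W-(L@Rr.T+t)).round(1).tolist())
loc=lambda w:(Rr.T@(w[:2]-t)).round(1)
for n,p,z in [("knobtop",(386,230),55),("fintop",(453,136),85),("rowc front top",(310,125),98),("face top",(411,102),85)]:
    w=ray_z("wrist",M,np.array(p)/k,z); print(n,w.round(1),loc(w))
for p in [(25,250),(50,253),(45,299),(25,292)]: print("carton",ray_z("wrist",M,np.array(p)/k,90).round(0))
np.save("rack.npy",np.r_[t,a])
E
```

```text
[[533.0, 123.0], [509.0, -178.0], [619.0, -186.0], [644.0, 113.0], [424.0, -33.0], [421.0, -94.0]]
rack [581.1 -32. ] -4.67 res [[-0.9, 0.5], [0.1, -1.1], [0.7, -0.3], [0.8, -0.3], [-1.1, 1.0], [0.3, 0.1]]
knobtop [482.6 -68.8  55. ] [-95.2 -44.7]
fintop [ 572.7 -129.    85. ] [ -0.5 -97.3]
rowc front top [582.6  -4.4  98. ] [-0.7 27.7]
face top [602.9 -91.7  85. ] [ 26.5 -57.7]
carton [482. 353.  90.]
carton [476. 310.  90.]
carton [422. 332.  90.]
carton [431. 367.  90.]
```

Call:
servo_tool:
  rows: "0 -2 -8 40 4.7; 0 0 0 50 0; 0 0 0 50 0; 0 0 0 50 0; 0 0 0 40 0; 0 0 0 0 0"

```text
t: 3.88
tcp_pos: [474.6, -68.5, 119.5]
orientation: [0.999, -0.041, -0.002, -0.001]
force: [-0.4, 0.3, 0.0]
gripper_width: 42.5
grasp_force: 0.0
```

```bash
python3 - <<'E'
from h import *
s=observe();print(s["t"],s["tcp_pos"],s["gripper_width"],R.from_quat(s["orientation"]).as_euler('xyz',degrees=True))
M,im=snap("wrist")
print(find("wrist","lock_knob",M))
cv2.imwrite("pics/w2b.png",cv2.resize(im[:,:,::-1],(784,588),interpolation=cv2.INTER_CUBIC))
A=np.eye(4);A[:3,:3]=R.from_quat(s["orientation"]).as_matrix();A[:3,3]=s["tcp_pos"]
# where grasp axis hits z=55,24
Mi=np.linalg.inv(M)
for z in (55,24): print(z,proj("wrist",(Mi@np.r_[s["tcp_pos"][:2],z,1])[:3])*1.4)
hsv=cv2.cvtColor(im,cv2.COLOR_RGB2HSV); m=(((hsv[...,0]<6)|(hsv[...,0]>174))&(hsv[...,1]>150)&(hsv[...,2]>80)).astype(np.uint8)
n,_,st,ce=cv2.connectedComponentsWithStats(m)
for i in range(1,n):
    if st[i,4]>60: print((st[i]*1.4).round(0),(ce[i]*1.4).round(0))
E
```

```text
3.875 [474.57173647 -68.46078375 119.49108688] 42.518584397451605 [-179.94272789    0.26299076   -4.68859502]
[(0.66, [487.0, -72.0, 20.0], [285.0, 192.0])]
55 [393.44077845 312.3821364 ]
24 [393.68825411 293.56145572]
[  55.   67.   62.   78. 2849.] [ 84. 106.]
[379. 273.  25.  57. 871.] [391. 304.]
```

View pics/w2b.png

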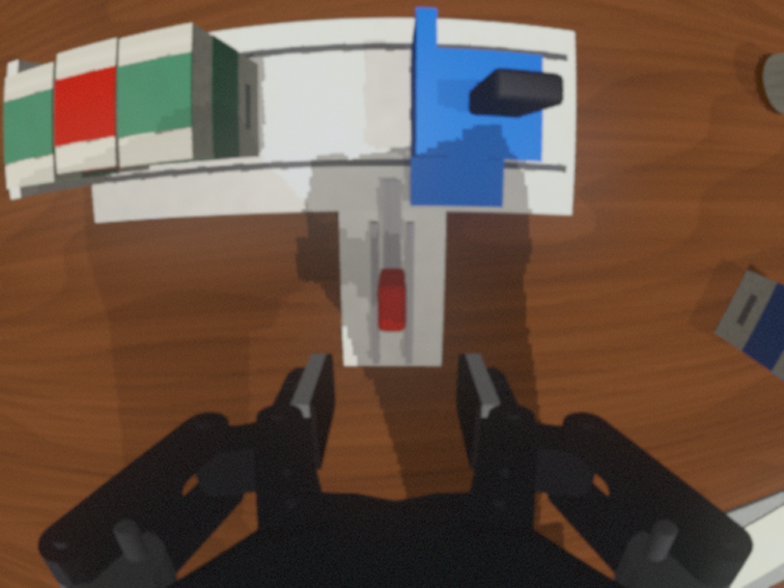

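The knob's top is centred at about (392,307), nearly under the grasp axis at (393,312). The cartons and bookend are as expected. I'll go down and grip.

Call:
servo_tool:
  rows: "0 2 0 35 0; 0 0 0 35 0; 0 0 0 25 0; -1 0 0 0 0; -1 0 0 0 0; -1 0 0 0 0; -1 0 0 0 0"
  squeeze: 40

```text
t: 4.85
tcp_pos: [479.2, -67.3, 28.1]
orientation: [0.999, -0.041, 0.001, -0.001]
force: [1.1, 12.3, -9.0]
gripper_width: 13.3
grasp_force: 43.0
```

Call:
servo_tool:
  rows: "-1 -6 0 0 0; -1 -6 0 0 0; -1 -6 0 0 0; -1 -6 0 0 0; -1 -4 0 0 0; -1 -2 0 0 0; -1 0 0 0 0"

```text
t: 5.72
tcp_pos: [451.7, -64.9, 28.4]
orientation: [0.999, -0.04, 0.004, -0.001]
force: [16.5, 12.8, -22.5]
gripper_width: 13.4
grasp_force: 41.1
```

Call:
servo_tool:
  rows: "0 0 0 0 0; 0 0 0 0 0; 0 0 0 -40 0; 0 0 0 -50 0; 0 0 0 0 0"

```text
t: 6.35
tcp_pos: [449.9, -67.0, 119.9]
orientation: [0.999, -0.042, 0.003, 0.001]
force: [0.1, -0.6, -0.5]
gripper_width: 42.5
grasp_force: 0.0
```

```bash
python3 - <<'E'
from h import *
s=observe();print(s["t"],s["tcp_pos"],s["gripper_width"],s["force"])
M,im=snap("wrist"); t=np.load("rack.npy");a=t[2];Rr=np.array([[np.cos(a),-np.sin(a)],[np.sin(a),np.cos(a)]])
hsv=cv2.cvtColor(im,cv2.COLOR_RGB2HSV); m=(((hsv[...,0]<6)|(hsv[...,0]>174))&(hsv[...,1]>150)&(hsv[...,2]>60)).astype(np.uint8)
n,_,st,ce=cv2.connectedComponentsWithStats(m)
for i in range(1,n):
    if st[i,4]>60:
        x,y,w,h,_=st[i]; print(st[i],[ (Rr.T@(ray_z("wrist",M,q,z)[:2]-t[:2])).round(1).tolist() for q,z in [((x+w/2,y),13),((x+w/2,y+h),55)]])
E
```

```text
6.35 [449.91661255 -67.01456552 119.94565367] 42.50380584666567 [ 0.1145842  -0.59290279 -0.47563968]
[  39   10   46   56 1924] [[58.2, 151.8], [-7.2, 115.5]]
[269 198  20  44 724] [[-120.6, -44.1], [-141.1, -44.3]]
```

Lock is back: the knob measures about -129 mm, with the stop felt at 16 N. Next I'll go over the orange carton.

Call:
servo_tool:
  rows: "1 -2 -20 -50 0; 1 -4 -50 -40 0; 1 -4 -55 -30 0; 1 -4 -55 -20 0; 1 -4 -55 -20 0; 1 -4 -55 0 0; 1 -4 -55 0 0; 1 -3 -45 0 0; 1 0 0 0 0"

```text
t: 7.52
tcp_pos: [450.0, 326.0, 274.0]
orientation: [0.999, -0.039, -0.001, -0.0]
force: [1.0, -1.6, -0.0]
gripper_width: 85.2
grasp_force: 0.0
```

```bash
python3 - <<'E'
from h import *
s=observe();print(s["t"],s["tcp_pos"],s["q"].round(2))
M,im=snap("wrist")
for t in ["carton_mid"]: print(find("wrist",t,M))
cv2.imwrite("pics/w3b.png",cv2.resize(im[:,:,::-1],(784,588),interpolation=cv2.INTER_CUBIC))
E
```

```text
7.525 [449.98252108 326.01213778 274.02484827] [-0.07  0.34 -0.76  1.72  0.25  1.19 -2.54]
[(0.86, [456.0, 343.0, 93.0], [264.0, 181.0]), (0.55, [449.0, 424.0, 90.0], [189.0, 193.0])]
```

View pics/w3b.png

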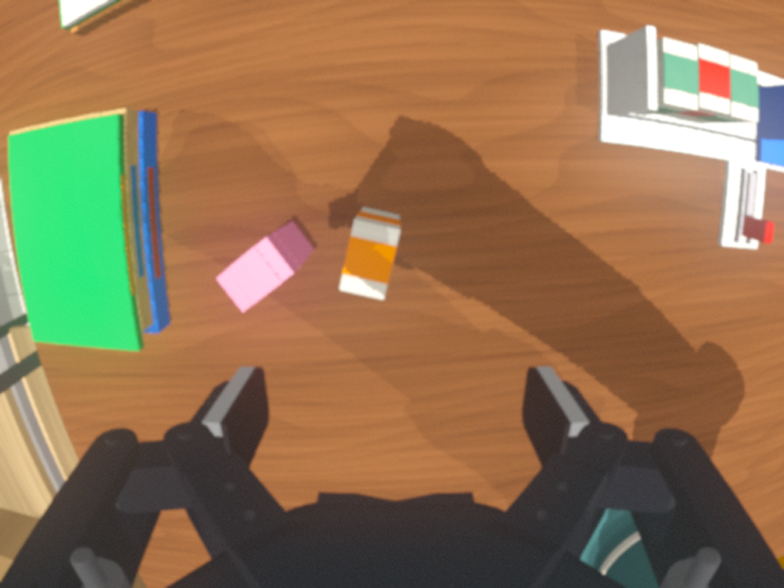

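The orange carton's top face spans about (352,220), (400,228), (384,299) and (340,290). The pink look-alike is at (262,268), clear of the finger paths along the carton's long side.

```bash
python3 - <<'E'
from h import *
s=observe(); M=T("wrist"); vision.camera("wrist"); im=cv2.imread("pics/w3b.png")
hsv=cv2.cvtColor(im,cv2.COLOR_BGR2HSV)
roi=hsv[200:320,325:415]; m=((roi[...,1]<70)&(roi[...,2]>140)|((roi[...,0]<22)&(roi[...,0]>10)&(roi[...,1]>220)&(roi[...,2]>190))).astype(np.uint8)
n,l,st,_=cv2.connectedComponentsWithStats(cv2.morphologyEx(m,cv2.MORPH_CLOSE,np.ones((7,7)))); i=1+st[1:,4].argmax()
pts=np.argwhere(l==i)[:,::-1]+[325,200]
W=np.array([ray_z("wrist",M,p/1.4,90)[:2] for p in pts],np.float32)
print("auto",cv2.minAreaRect(W),st[i])
Q=np.array([(353,221),(399,229),(384,299),(340,290)])/1.4
V=np.array([ray_z("wrist",M,p,90)[:2] for p in Q]); print(V.round(1).tolist(),V.mean(0),[np.linalg.norm(V[k]-V[k-1]).round(1) for k in range(4)])
d=(V[0]-V[3])+(V[1]-V[2]); print("long yaw",np.degrees(np.arctan2(d[1],d[0])))
E
```

```text
Traceback (most recent call last):
  File "h.py", line 26, in ray_z
    K=np.array(vision.camera_model(cam)["mtx"]); d=np.array([(px[0]-K[0,2])/K[0,0],(px[1]-K[1,2])/K[1,1],1.])
               ~~~~~~~~~~~~~~~~~~~^^^^^
ValueError: time passes only in moves, steps and waits
```

```bash
sed -i 's/^def T(cam)/import functools\n@functools.lru_cache\ndef KK(cam): return np.array(vision.camera_model(cam)["mtx"])\ndef T(cam)/; s/np.array(vision.camera_model(cam)\["mtx"\]);/KK(cam);/; s/    K=np.array(vision.camera_model(cam)\["mtx"\])$/    K=KK(cam)/' h.py
python3 - <<'E'
from h import *
s=observe(); M=T("wrist"); im=cv2.imread("pics/w3b.png")
hsv=cv2.cvtColor(im,cv2.COLOR_BGR2HSV)
roi=hsv[200:320,325:415]; m=((roi[...,1]<70)&(roi[...,2]>140)|((roi[...,0]<22)&(roi[...,0]>10)&(roi[...,1]>220)&(roi[...,2]>190))).astype(np.uint8)
n,l,st,_=cv2.connectedComponentsWithStats(cv2.morphologyEx(m,cv2.MORPH_CLOSE,np.ones((7,7)))); i=1+st[1:,4].argmax()
pts=np.argwhere(l==i)[:,::-1]+[325,200]
W=np.array([ray_z("wrist",M,p/1.4,90)[:2] for p in pts],np.float32)
print("auto",cv2.minAreaRect(W),st[i])
Q=np.array([(353,221),(399,229),(384,299),(340,290)])/1.4
V=np.array([ray_z("wrist",M,p,90)[:2] for p in Q]); print(V.round(1).tolist(),V.mean(0),[np.linalg.norm(V[k]-V[k-1]).round(1) for k in range(4)])
d=(V[0]-V[3])+(V[1]-V[2]); print("long yaw",np.degrees(np.arctan2(d[1],d[0])))
E
```

```text
auto ((456.8297119140625, 339.09051513671875), (35.81776428222656, 65.6737289428711), 71.87454986572266) [  14    7   62   93 3576]
[[482.1, 349.1], [473.3, 316.5], [421.5, 332.0], [431.3, 364.4]] [452.05133145 340.4843056 ] [np.float64(53.1), np.float64(33.8), np.float64(54.2), np.float64(33.8)]
long yaw -16.721727586005464
```

Call:
servo_tool:
  rows: "1 1 -15 18 0; 1 0 0 18 -10; 1 0 0 18 -10; 1 0 0 18 -10; 1 0 0 18 -10; 1 0 0 18 -10; 1 0 0 18 -10; 1 0 0 18 -10; 1 0 0 0 -7.7; 1 0 0 0 0"

```text
t: 8.93
tcp_pos: [454.0, 336.6, 130.8]
orientation: [0.805, 0.594, -0.0, 0.0]
force: [-0.6, 0.8, 0.2]
gripper_width: 85.3
grasp_force: 0.0
```

```bash
python3 - <<'E'
from h import *
s=observe();yaw=R.from_quat(s["orientation"]).as_euler('xyz',degrees=True);print(s["t"],s["tcp_pos"],yaw,s["q"].round(2))
M,im=snap("wrist"); cv2.imwrite("pics/w4b.png",cv2.resize(im[:,:,::-1],(784,588),interpolation=cv2.INTER_CUBIC))
Mi=np.linalg.inv(M); print(proj("wrist",(Mi@np.r_[s["tcp_pos"][:2],90,1])[:3])*1.4)
E
```

```text
8.925 [454.02317505 336.63631141 130.83429531] [-1.79979605e+02  3.82237806e-02  7.28302998e+01] [ 0.02  0.62 -0.96  1.83  0.6   1.01 -1.48]
[396.67590153 330.49840969]
```

View pics/w4b.png

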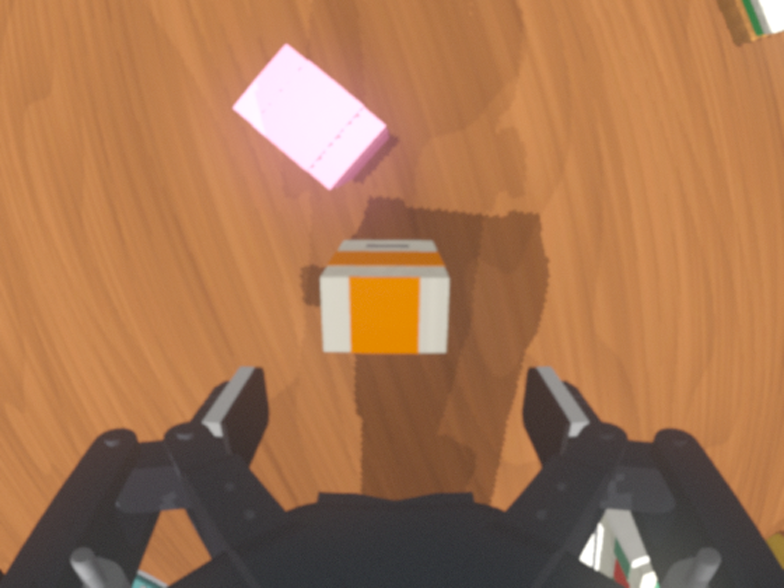

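The close view confirms the orange-banded carton, square to the tool with its top centred at (385,314). The grasp axis is at (397,330), so I'll shift about +6 in x and -5 in y, then go down and grip.

Call:
servo_tool:
  rows: "1 6 -5 0 0; 1 0 0 30 0; 1 0 0 30 0; 1 0 0 25 0; 1 0 0 3 0; -1 0 0 0 0; -1 0 0 0 0; -1 0 0 0 0; -1 0 0 0 0"
  squeeze: 30

```text
t: 10.1
tcp_pos: [451.0, 345.6, 44.3]
orientation: [0.804, 0.594, 0.001, -0.0]
force: [-1.4, -1.3, 7.5]
gripper_width: 53.7
grasp_force: 33.0
```

Call:
servo_tool:
  rows: "-1 0 0 -20 0; -1 0 0 -45 0; -1 0 0 -50 -6.3; -1 0 0 -31 -6.2; -1 -20 8 0 0; -1 -45 20 0 0; -1 -45 20 0 0; -1 -45 20 0 0; -1 -45 20 0 0; -1 -45 20 0 0"

```text
t: 11.35
tcp_pos: [539.2, 90.8, 190.6]
orientation: [0.734, 0.679, 0.0, 0.001]
force: [0.8, -0.3, -0.9]
gripper_width: 53.8
grasp_force: 32.2
```

Call:
servo_tool:
  rows: "-1 -45 20 0 0; -1 -45 20 0 0; -1 -20 8 0 0; -1 -5 4 0 0; -1 0 0 0 0; -1 0 0 0 0"

```text
t: 12.1
tcp_pos: [581.3, -24.8, 189.5]
orientation: [0.734, 0.679, 0.0, -0.0]
force: [0.6, 0.8, -0.6]
gripper_width: 53.9
grasp_force: 32.2
```

```bash
python3 - <<'E'
from h import *
s=observe();yaw=R.from_quat(s["orientation"]).as_euler('xyz',degrees=True);print(s["t"],s["tcp_pos"],yaw,s["gripper_width"],s["q"].round(2))
M,im=snap("wrist"); cv2.imwrite("pics/w5b.png",cv2.resize(im[:,:,::-1],(784,588),interpolation=cv2.INTER_CUBIC))
t=np.load("rack.npy");a=t[2];Rr=np.array([[np.cos(a),-np.sin(a)],[np.sin(a),np.cos(a)]])
print("tcp in rack",Rr.T@(s["tcp_pos"][:2]-t[:2]))
Mi=np.linalg.inv(M)
for n,l,z in [("rowc face",(0,28),98),("end",(0,138),88),("cl",(0,80),98),("tray L",(-60,80),8),("tray R",(50,80),8)]:
    w=Rr@np.array(l)+t[:2]; print(n,proj("wrist",(Mi@np.r_[w,z,1])[:3])*1.4)
E
```

```text
12.1 [581.34113    -24.76952167 189.46659171] [ 1.79993433e+02 -1.53167976e-02  8.55918788e+01] 53.91884342476212 [ 0.76  0.61 -1.06  1.74  0.58  1.14 -0.55]
tcp in rack [-0.35868588  7.22395371]
rowc face [397.57279844 258.71832652]
end [398.28791685  52.77769404]
cl [398.02223844 158.93022292]
tray L [312.4846784  160.73773673]
tray R [467.90305629 160.95005064]
```

View pics/w5b.png

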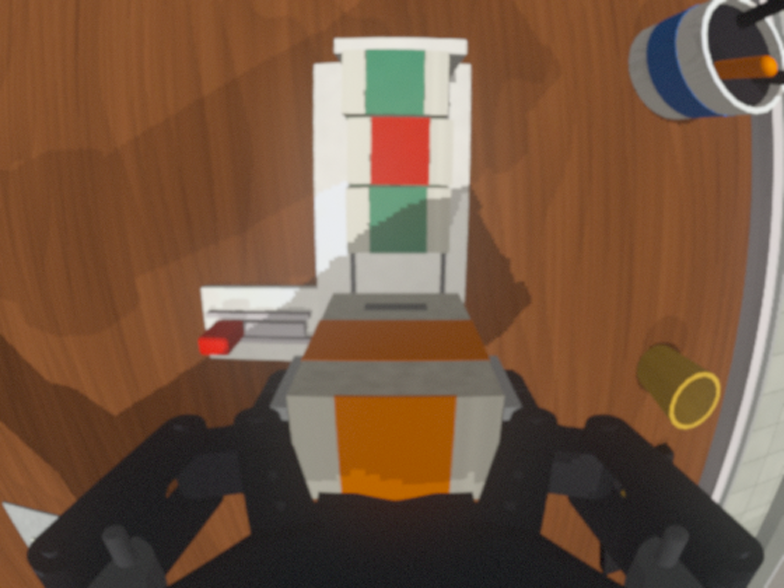

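The carton is held square. Row c's front top edge is at row 252, so y≈31, and the row's centre column is 399 against a predicted 397. I'll check the offset in the grip using the held carton's lower front edge at row 295.

```bash
python3 - <<'E'
from h import *
s=observe(); M=T("wrist")
t=np.load("rack.npy");a=t[2];Rr=np.array([[np.cos(a),-np.sin(a)],[np.sin(a),np.cos(a)]])
f=lambda p,z:(Rr.T@(ray_z("wrist",M,np.array(p)/1.4,z)[:2]-t[:2])).round(1)
zb=s["tcp_pos"][2]-44.3
print("bottom front",f((332,295),zb),f((463,295),zb),"top front",f((291,395),zb+90),f((501,395),zb+90))
print("rowc",f((349,252),98),f((450,252),98),"row a far",f((344,52),98),f((450,52),98))
E
```

```text
bottom front [-28.4  22. ] [28.  22.2] top front [-26.9  23.5] [24.8 23.7]
rowc [-25.4  31.3] [27.6 31.6] row a far [-27.5 136.1] [ 26.2 136.4]
```

Call:
servo_tool:
  rows: "-1 0 1.5 40 0.2; -1 0 0 45 0; -1 0 0 30 0; -1 0 0 15 0; -1 0 0 5 0; -1 0 0 0 0; -1 0 0 0 0"

```text
t: 13.02
tcp_pos: [583.7, -26.5, 55.1]
orientation: [0.736, 0.677, 0.0, 0.0]
force: [0.0, 0.2, -0.6]
gripper_width: 53.7
grasp_force: 32.2
```

Call:
servo_tool:
  rows: "-1 0 0 1 0; -1 0 0 1 0; -1 0 0 1 0; -1 0 0 0 0"

```text
t: 13.52
tcp_pos: [583.4, -26.6, 52.2]
orientation: [0.736, 0.677, -0.0, 0.0]
force: [-6.2, -2.3, 19.4]
gripper_width: 53.7
grasp_force: 34.3
```

Call:
servo_tool:
  rows: "0.9 0 0 0 0; 0.9 0 0 0 0; 0.9 0 0 0 0; 0.9 0 0 -25 0; 0.9 0 0 -45 0; 0.9 0 0 -30 0; 0.5 -40 0 0 0; 0 -50 -2 0 0; 0 -19 0 0 0; 0 0 0 0 0"

```text
t: 14.78
tcp_pos: [572.2, -136.0, 152.1]
orientation: [0.736, 0.677, 0.0, 0.0]
force: [-0.1, 0.2, 0.0]
gripper_width: 42.9
grasp_force: 0.0
```

```bash
python3 - <<'E'
from h import *
s=observe();yaw=R.from_quat(s["orientation"]).as_euler('xyz',degrees=True);print(s["t"],s["tcp_pos"],yaw,s["gripper_width"])
M,im=snap("wrist"); cv2.imwrite("pics/w6b.png",cv2.resize(im[:,:,::-1],(784,588),interpolation=cv2.INTER_CUBIC))
t=np.load("rack.npy");a=t[2];Rr=np.array([[np.cos(a),-np.sin(a)],[np.sin(a),np.cos(a)]])
print("tcp in rack",Rr.T@(s["tcp_pos"][:2]-t[:2])); Mi=np.linalg.inv(M)
print("tcp@85",proj("wrist",(Mi@np.r_[s["tcp_pos"][:2],85,1])[:3])*1.4)
for n,l,z in [("fin",(0,-103),85),("carton",(1.5,23),98),("face",(0,-58),85)]:
    w=Rr@np.array(l)+t[:2]; print(n,proj("wrist",(Mi@np.r_[w,z,1])[:3])*1.4)
E
```

```text
14.775 [ 572.17267146 -136.03476154  152.11805367] [1.79963558e+02 5.17142601e-03 8.51490643e+01] 42.867707458402634
tcp in rack [  -0.4459739  -104.41836181]
tcp@85 [396.80473094 311.19019507]
fin [397.71565786 308.41873708]
carton [400.37139481  35.01781915]
face [397.43895355 215.64480588]
```

View pics/w6b.png

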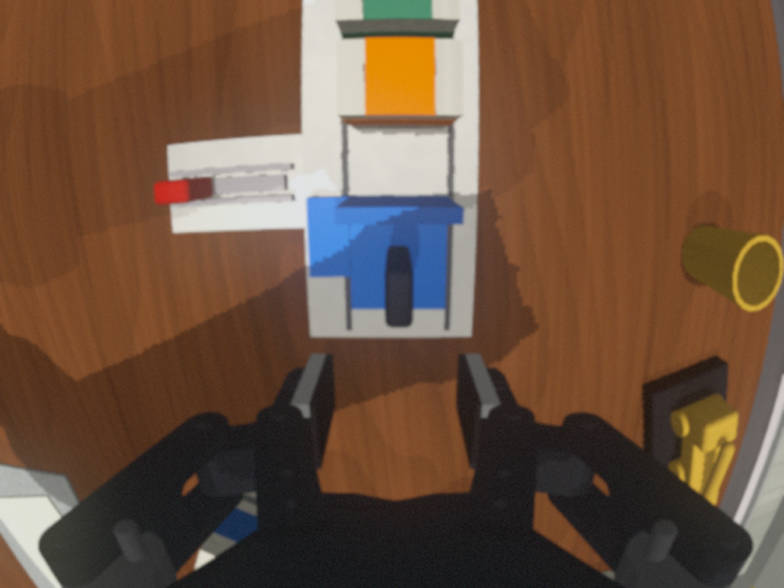

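The carton stands upright and square in line at (400,75), with a gap before row c. The bookend is unlocked and its fin top is centred at about (399,297). I'll grip it and slide slowly.

Call:
servo_tool:
  rows: "0 3 1 35 0; 0 0 0 35 0; 0 0 0 25 0; 0 0 0 5 0; -1 0 0 0 0; -1 0 0 0 0; -1 0 0 0 0; -1 0 0 0 0"
  squeeze: 35

```text
t: 15.82
tcp_pos: [574.3, -131.9, 52.2]
orientation: [0.736, 0.677, 0.001, 0.001]
force: [2.2, 1.6, 7.9]
gripper_width: 13.7
grasp_force: 38.2
```

Call:
servo_tool:
  rows: "-1 3 0 0 0; -1 5 0 0 0; -1 6 0 0 0; -1 6 0 0 0; -1 6 0 0 0; -1 6 0 0 0; -1 4 0 0 0; -1 2 0 0 0; -1 0 0 0 0"

```text
t: 16.95
tcp_pos: [577.5, -94.2, 52.3]
orientation: [0.736, 0.677, 0.001, 0.001]
force: [2.9, 0.6, 7.8]
gripper_width: 13.4
grasp_force: 38.4
```

Call:
servo_tool:
  rows: "-1 2 0 0 0; -1 2 0 0 0; -1 2 0 0 0; -1 2 0 0 0; -1 2 0 0 0; -1 2 0 0 0; -1 1 0 0 0; -1 0 0 0 0"

```text
t: 17.95
tcp_pos: [578.5, -81.6, 52.2]
orientation: [0.736, 0.677, 0.0, 0.001]
force: [2.8, -0.8, 8.3]
gripper_width: 13.6
grasp_force: 38.6
```

```bash
python3 - <<'E'
from h import *
s=observe();print(s["t"],s["tcp_pos"],s["force"])
M,im=snap("wrist"); cv2.imwrite("pics/w7b.png",cv2.resize(im[:,:,::-1],(784,588),interpolation=cv2.INTER_CUBIC))
E
```

```text
17.95 [578.53346457 -81.61174447  52.23595793] [ 2.82670612 -0.83571776  8.29477827]
```

View pics/w7b.png

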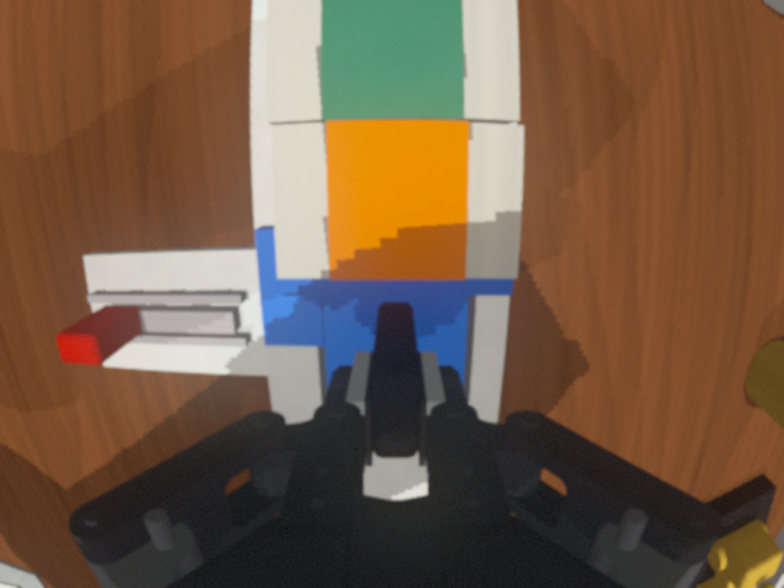

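The orange carton now touches row c with the bookend behind it. I'll close the remaining slack gently.

Call:
servo_tool:
  rows: "-1 1 0 0 0; -1 1 0 0 0; -1 1 0 0 0; -1 1 0 0 0; -1 0 0 0 0"

```text
t: 18.62
tcp_pos: [578.8, -77.8, 52.2]
orientation: [0.736, 0.677, 0.0, 0.001]
force: [2.6, -1.5, 8.3]
gripper_width: 13.6
grasp_force: 38.6
```

Call:
servo_tool:
  rows: "-1 1 0 0 0; -1 0 0 0 0"

```text
t: 18.88
tcp_pos: [578.9, -76.9, 52.2]
orientation: [0.736, 0.677, 0.0, 0.001]
force: [1.5, -2.6, 9.8]
gripper_width: 13.4
grasp_force: 38.6
```

Call:
servo_tool:
  rows: "-1 1 0 0 0; -1 0 0 0 0"

```text
t: 19.12
tcp_pos: [579.0, -75.9, 52.2]
orientation: [0.736, 0.677, 0.0, 0.001]
force: [2.2, -2.4, 9.8]
gripper_width: 13.7
grasp_force: 38.6
```

Call:
servo_tool:
  rows: "-1 1 0 0 0; -1 0 0 0 0"

```text
t: 19.38
tcp_pos: [579.0, -75.3, 52.2]
orientation: [0.736, 0.677, 0.0, 0.001]
force: [1.8, -4.7, 11.2]
gripper_width: 13.4
grasp_force: 38.7
```

Call:
servo_tool:
  rows: "-1 1 0 0 0; -1 0 0 0 0"

```text
t: 19.62
tcp_pos: [579.0, -75.3, 52.2]
orientation: [0.736, 0.677, -0.0, 0.002]
force: [0.2, -10.3, 13.1]
gripper_width: 13.5
grasp_force: 39.1
```

The bookend has stopped advancing and the force has risen to 10 N, so the row is snug. I'll release and check.

Call:
servo_tool:
  rows: "0 0 0 0 0; 0 0 0 0 0; 0 0 0 -20 0; 0 0 0 -50 0; 0 0 0 -55 0; 0 -40 0 -50 0; 0 -40 0 -20 0; 0 0 0 0 0; 0 0 0 0 0"

```text
t: 20.75
tcp_pos: [571.5, -151.2, 245.4]
orientation: [0.735, 0.678, 0.0, -0.0]
force: [1.1, 0.6, -1.1]
gripper_width: 42.6
grasp_force: 0.0
```

```bash
python3 - <<'E'
from h import *
s=observe();print(s["t"],s["tcp_pos"],s["force"])
M,im=snap("wrist"); cv2.imwrite("pics/w8b.png",cv2.resize(im[:,:,::-1],(784,588),interpolation=cv2.INTER_CUBIC))
E
```

```text
20.75 [ 571.53786026 -151.21132324  245.41085926] [ 1.09649709  0.56876996 -1.08209794]
```

View pics/w8b.png

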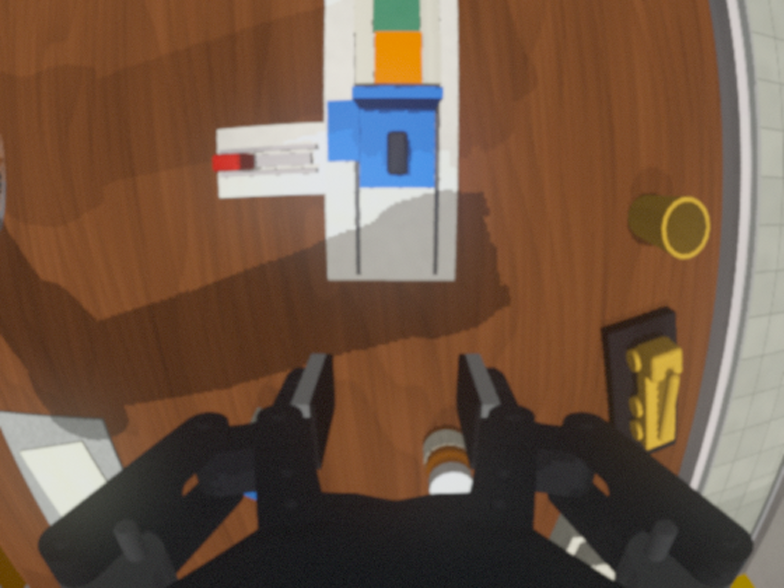

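The bookend sits tight against the orange carton at (398,57), square in the row. The lock knob is at the outer end (233,161), and the arm is clear of everything.

```bash
python3 -c "
from workcell import workorder
print(workorder.hand_in())"
```

```text
the job is handed in; nothing more can be done
None
```

The job is handed in at about 21 s on the robot's clock: I pulled the lock slide back, stood the orange-banded carton square in the row, and slid the bookend up until the cartons were snug; the blue-banded carton and the jar were not touched.

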